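# Lay the straightedge along the album to measure it

### The job

Take the aluminium straightedge out of its wooden case and lay it flat on the table, flush along the long edge of the red coin album that has the white dot, with the red zero end of the straightedge level with the dotted corner, so that the album's length can be read off. Leave it lying there, and neither shove the album along nor disturb the vase, pot, brass weight and wad of notes.

Things in the scene. Friction and masses are not known exactly. Their poses are not given: they have to be found in the camera images.
- ruler: loose aluminium straightedge, a plain bar 240 mm long (its y axis), 30 mm wide (x), 10 mm thick (z), about 0.17 kg. Origin: centre of its underside. Red band across the top at the zero end (+y end); black scale marks along its +x long edge. It starts in the case, underside 8 mm above the table, its ends and sides sunk below the case's rim except at the middle.
- ruler_zero (a point): zero corner of the straightedge: on its scale edge (+x side) at the red end, at the underside; in the body at (15, 120, 0) mm
- ruler_150 (a point): point on the straightedge's scale edge 150 mm from the zero end, at the underside; in the body at (15, -30, 0) mm
- case: open dark wooden case, fixed to the table, 258 mm long (y), 48 mm wide (x), rim 22 mm high, inner floor 8 mm high, 3 mm of play round the straightedge. Both long walls are cut away down to the table over the middle 70 mm for the fingers (the floor there is only 26 mm wide). Origin: centre of its underside.
- album: coin album lying flat, 165 mm long (y), 120 mm wide (x), 32 mm high, red covers with a yellow panel on top and a white page block, 1.1 kg, loose on the table. Origin: centre of its underside. The edge to measure is the long face on its -x side (towards the robot), 60 mm from the origin; the round white 16 mm dot on the top cover lies in that edge's +y corner.
- album_corner (a point): the dotted corner of the album, at table height; in the album's frame at (-60, 82.5, 0) mm
- vase: bystander: small red vase, 68 mm across, 88 mm high; origin under its centre
- pot: bystander: terracotta bowl, 72 mm across, 60 mm high; origin under its centre
- weight: bystander: small brass weight, 38 mm across, 36 mm high; origin under its centre
- notes: bystander: wad of notes, 60 x 110 x 35 mm (x, y, z); origin under its centre

How it is judged:
By the outcome, as a careful person would: the job done as asked, in the order asked, and still so for the second after the job is handed in, with the robot touching nothing.
It also fails if it takes over 64 s, if anything falls off the work surface, if the arm or the gripper's body presses on something with over 40 N, if the wrist force passes 120 N, or if a joint passes its speed limit or range.

### The arm

A 6-joint arm with a two-finger parallel gripper is mounted at the origin on the work surface. World frame = base frame: x ahead of the robot, y to its left, z up, the work surface at z = 0. Lengths are in m, angles in degrees, forces in N, time in s.
With the tool pointing down it reaches from about 0.25 to 0.725 m from the base axis. Payload 9.7 kg.
Tool frame: the origin (TCP) lies on the centre line of the jaws, within the pads' length; the fingertips stand 19 mm ahead of it and the grasp point (between the pads) is the TCP (bot.tcp_to_tips is the z of the fingertips in the tool frame, in m); z points along the fingers, y is the line along which they close (so a half turn about z gives the same grasp; the last joint's range is limited). The gripper opens to 85 mm and grips with 20 to 120 N. Pads are 22 mm wide; open, the fingers measure 114 mm over their backs; the gripper's body (76 mm by 85 mm) begins 54 mm behind the grasp point. The pads swing forward as they close: fully open they stand 13 mm farther back than shut.
Start: joints at [-63.312, 4.979, 10.078, 95.1, 0, 90], TCP at [0.247, -0.491, 0.224] pointing down, gripper open.
Joint ranges: [-179.16, 179.16], [-48.56, 103.87], [-65.8, 70.77], [-126.05, 130.52], [-82.76, 87.17], [-180, 180]. Speed limits (degrees/s): [127.2, 127.2, 147.25, 180, 180, 180].

### API

Orientations are given as [roll, pitch, yaw] about the fixed x, y, z axes, in that order (R = Rz(yaw) Ry(pitch) Rx(roll)).
In Python, from workcell import bot gives the robot as it stands. The module is installed in compiled form; this text tells all that it offers.
- The arm moves only by the tool play_rows, never from a script. Its argument "increments" is a list of rows, each an object with "slide": the shift along the tool's x, y, z in mm, a list of three; "angular": the turn, a rotation vector about the tool's x, y, z in degrees, a list of three; "claw": the opening, from -1 (shut) to 1 (fully open). In form: [{"slide": [x, y, z], "angular": [rx, ry, rz], "claw": claw}, ...]. A call has 1 to 8 rows; each row shifts and turns the commanded pose from where the row before left it, along the tool's axes as they then stand; what a row does not reach is not made up. A row lasts 1/10 s, in which the tool goes at most 50 mm and 8.59 degrees, less where a joint would pass 70% of its speed; a pose out of reach is approached as far as the arm can. A call is refused whole if a number of a shift passes 50 or a number of a turn 8.59, either way. A call with a gripper value outside its range is refused whole. The fingers move at their own pace and stop on an object; "squeeze" is the grip in N (left out, the last holds). Time passes only in rows, so rows that do not move let the fingers close. It gives the time, the measured TCP pose, the force, the opening and the grip force at its end, in the units of the state.
- bot.get_obs(): the state, without advancing time (a new reading comes with each control period).
- bot.camera(name): name is "side" or "top" or "wrist"; returns the picture (480x640x3 uint8, red, green, blue); there is no depth.
- bot.camera_info(name): a dict with "fovy" (degrees; the focal length in pixels is half the picture's height over the tangent of half this angle, whatever the lens; pixels are square), "cx", "cy" (the principal point, pixels), "R" (3x3) and "t" (3): a world point X has camera coordinates R X + t. Camera axes: x right, y down, z forward; pixel columns grow to the right and rows downward; lengths in m; the calibration is good to about 2 mm. A picture is of the moment at which its call begins: read the wrist's pose just before it. camera_info takes no time and is no camera call; for the wrist camera it gives the pose at the moment of the call.
- bot.job_done(): hands the job in; it is judged then, once.
The state is a dict: "time": time; "q": joint angles; "qd": joint speeds; "joint_efforts": joint torques, N m; "ee_pos": TCP position; "tcp_rot": TCP orientation; "wrist_force": force on the tool from outside, world axes, zero at the start; "torque": the same for the moment, N m; "opening": finger opening in m; "grasp_force": force on a finger pad.
Only numpy, scipy, OpenCV 4.12 (cv2) and the standard library are available. Lean on these libraries where they do the work, as an engineer would, in place of code of your own. Each camera call takes 0.05 s, during which the arm holds its last target. There are 200 camera calls.

## Working session

There is one attempt and no reset: what is moved stays moved. The work goes in short steps, Python scripts to look and compute and a tool call to move; the robot and the scene stay as the last step left them, time stands still between calls to the robot, and variables do not carry over. Pictures are saved under pics/ and viewed, at most 10 in all, crops included, and the job is handed in when it is done.

Besides the shell and the picture viewer there is one more tool, called after "Call:" as a command line: name --argument value ..., lists and objects as JSON in quotes. play_rows: Moves the arm, as the interface text tells. Its arguments: {"type":"object","properties":{"increments":{"type":"array"},"squeeze":{"type":"number"}},"required":["increments"]}

```bash
mkdir -p pics; cat > h.py <<'E'
import numpy as np, cv2
from workcell import bot
def ray(name,uv,z,info=None):
    i=info or bot.camera_info(name); f=240/np.tan(np.radians(i["fovy"]/2))
    R=np.array(i["R"]);t=np.array(i["t"]); uv=np.atleast_2d(uv)
    d=np.c_[(uv[:,0]-i["cx"])/f,(uv[:,1]-i["cy"])/f,np.ones(len(uv))]@R
    c=-R.T@t; return c+d*((z-c[2])/d[:,2])[:,None]
def proj(name,X,info=None):
    i=info or bot.camera_info(name); f=240/np.tan(np.radians(i["fovy"]/2))
    p=np.atleast_2d(X)@np.array(i["R"]).T+i["t"]; return np.c_[i["cx"]+f*p[:,0]/p[:,2],i["cy"]+f*p[:,1]/p[:,2]]
E
python3 - <<'E'
from h import *
for n in("top","side"):
    im=bot.camera(n); cv2.imwrite(f"pics/{n}0.png",im[...,::-1]); i=bot.camera_info(n); print(n,i)
print(bot.get_obs())
E
```

```text
top {'fovy': 46.50180887400691, 'cx': 321.82753607342386, 'cy': 250.11550493662858, 'R': array([[-0.02242103, -0.99966012, -0.01330163],
       [-0.99464163,  0.02364763, -0.10064203],
       [ 0.10092238,  0.01097386, -0.99483378]]), 't': array([0.05415157, 0.66140666, 1.12457909])}
side {'fovy': 44.98967268702399, 'cx': 321.2785576105491, 'cy': 237.6299638538804, 'R': array([[ 0.99495354, -0.10021214,  0.00499782],
       [-0.05530677, -0.58930945, -0.80601212],
       [ 0.08371746,  0.8016682 , -0.59187793]]), 't': array([-0.65147028,  0.09667037,  0.86807659])}
{'time': 0.1, 'q': array([-6.33102601e+01,  5.00858648e+00,  1.00431480e+01,  9.50993038e+01,
        1.06593396e-03,  9.00004359e+01]), 'qd': array([-0.01494005,  0.03358885,  0.08905661, -0.0620786 ,  0.0474113 ,
       -0.06601515]), 'joint_efforts': array([ 3.54382951e-05, -5.21560764e+01,  4.65654945e+01,  1.59745192e-02,
       -6.55277518e-05, -1.23076853e-05]), 'ee_pos': array([ 0.24695879, -0.49122992,  0.22348505]), 'tcp_rot': array([-1.79935258e+02, -1.06544073e-03,  2.66893028e+01]), 'wrist_force': array([-0.03514339,  0.01073268, -0.20835741]), 'torque': array([-0.00301983,  0.0016872 , -0.07777332]), 'grasp_force': 0.0, 'opening': 0.08564311368381868}
```

View pics/top0.png

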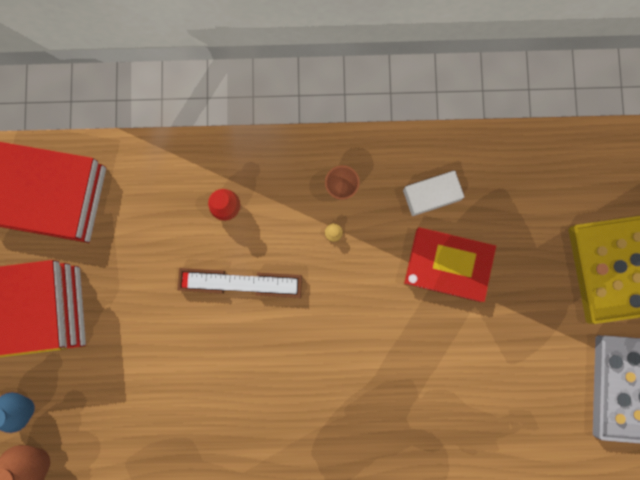

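View pics/side0.png

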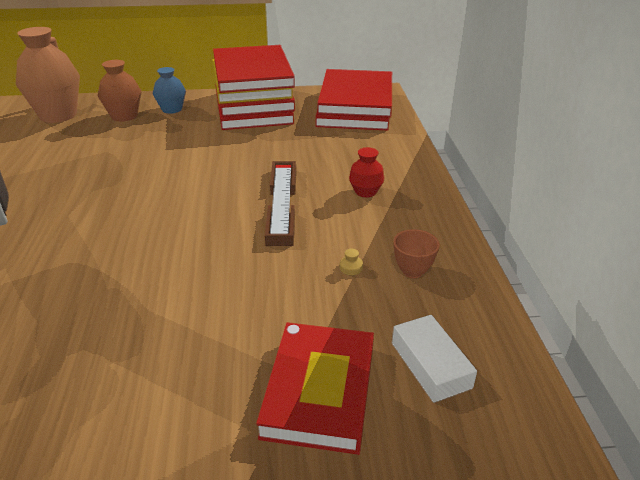

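The top view shows the case and ruler at about (240,283) with the red end at left (185,280). The album is at (450,265), with its dot at (413,279) and its measured edge running from (405,284) to (486,300). In the side view the dot is at (293,329) and the ruler runs from (283,166) to (280,236).

```bash
cat > meas.py <<'E'
from h import *
def red(im):
    h=cv2.cvtColor(im,cv2.COLOR_RGB2HSV); return (((h[...,0]<6)|(h[...,0]>174))&(h[...,1]>170)&(h[...,2]>70)).astype(np.uint8)
def white(im):
    h=cv2.cvtColor(im,cv2.COLOR_RGB2HSV); return ((h[...,1]<60)&(h[...,2]>130)).astype(np.uint8)
def blob(m,box,fill=0):
    x0,y0,x1,y1=box; k=np.zeros_like(m); k[y0:y1,x0:x1]=m[y0:y1,x0:x1]
    if fill:k=cv2.morphologyEx(k,cv2.MORPH_CLOSE,np.ones((fill,fill),np.uint8))
    c=max(cv2.findContours(k,cv2.RETR_EXTERNAL,cv2.CHAIN_APPROX_NONE)[0],key=cv2.contourArea); return c[:,0].astype(float)
def rect(name,c,z):  # min-area rectangle on plane z: centre, sizes, corners
    P=ray(name,c,z)[:,:2]; r=cv2.minAreaRect((P*1000).astype(np.float32)); return r,cv2.boxPoints(r)
def cen(name,c,z):
    m=cv2.moments(c.astype(np.float32).reshape(-1,1,2)); return ray(name,[m["m10"]/m["m00"],m["m01"]/m["m00"]],z)[0]*1000
E
python3 - <<'E'
from meas import *
np.set_printoptions(precision=1,suppress=True)
for n,ab,rb,db in (("top",(395,220,505,310),(170,262,310,300),(404,270,421,288)),("side",(240,315,380,455),(262,158,300,240),(284,322,302,336))):
    im=bot.camera(n); w=white(im); r=red(im)
    a=blob(r|w if n=="top" else r,ab,15); print(n,"album",*rect(n,a,.032))
    print("dot",cen(n,blob(w,db),.032)); 
    print("ruler",*rect(n,blob(w|r,rb,5),.018)); print("redband",cen(n,blob(r,rb),.018))
# bystanders top
im=bot.camera("top");hs=cv2.cvtColor(im,cv2.COLOR_RGB2HSV)
for nm,uv,z in(("vase",(224,204),.088),("pot",(342,182),.06),("weight",(334,233),.036),("notes",(434,193),.035)): print(nm,ray("top",uv,z)*1000)
E
```

```text
top album ((627.3995361328125, -224.97943115234375), (167.39674377441406, 121.20796203613281), 75.130126953125) [[ 547.3 -290.3]
 [ 664.5 -321.4]
 [ 707.5 -159.6]
 [ 590.3 -128.5]]
dot [ 599.8 -146.6   32. ]
ruler ((599.376220703125, 214.57183837890625), (242.04074096679688, 33.11076354980469), 85.45510864257812) [[573.3  95.2]
 [606.3  92.6]
 [625.5 333.9]
 [592.5 336.5]]
redband [608.9 329.7  18. ]
side album ((627.2313842773438, -236.40879821777344), (186.1667022705078, 120.52210235595703), 75.06754302978516) [[ 545.  -310.8]
 [ 661.5 -341.9]
 [ 709.4 -162. ]
 [ 593.  -130.9]]
dot [ 601.3 -145.1   32. ]
ruler ((600.8606567382812, 214.60191345214844), (235.98895263671875, 31.186628341674805), 85.77151489257812) [[576.6  98.1]
 [607.7  95.8]
 [625.1 331.1]
 [594.  333.4]]
redband [609.5 330.   18. ]
vase [[754.2 231.5  88. ]]
pot [[799.2  -5.9  60. ]]
weight [[697.3  12.8  36. ]]
notes [[ 776.6 -197.9   35. ]]
```

Call:
play_rows --increments '[{"slide":[0,0,0],"angular":[0,0,-8.4],"claw":1},{"slide":[0,0,0],"angular":[0,0,-8.4],"claw":1},{"slide":[0,0,0],"angular":[0,0,-8.4],"claw":1},{"slide":[0,0,0],"angular":[0,0,-8.4],"claw":1},{"slide":[0,0,0],"angular":[0,0,-8.4],"claw":1},{"slide":[0,0,0],"angular":[0,0,-8.4],"claw":1},{"slide":[0,0,0],"angular":[0,0,-8.4],"claw":1}]'

```text
time: 0.95
ee_pos: [0.247, -0.4914, 0.224]
tcp_rot: [-180.0, -0.0, 85.8]
wrist_force: [0.0, 0.4, -0.0]
opening: 0.0853
grasp_force: 0.0
```

Call:
play_rows --increments '[{"slide":[45,18,0],"angular":[0,0,0],"claw":1},{"slide":[45,18,0],"angular":[0,0,0],"claw":1},{"slide":[45,18,0],"angular":[0,0,0],"claw":1},{"slide":[45,18,0],"angular":[0,0,0],"claw":1},{"slide":[45,18,0],"angular":[0,0,0],"claw":1},{"slide":[45,18,0],"angular":[0,0,0],"claw":1},{"slide":[45,18,0],"angular":[0,0,0],"claw":1},{"slide":[45,18,0],"angular":[0,0,0],"claw":1}]'

```text
time: 1.75
ee_pos: [0.4193, -0.142, 0.2243]
tcp_rot: [180.0, 0.0, 85.5]
wrist_force: [0.2, -0.2, 0.4]
opening: 0.0853
grasp_force: 0.0
```

Call:
play_rows --increments '[{"slide":[45,19,0],"angular":[0,0,0],"claw":1},{"slide":[45,19,0],"angular":[0,0,0],"claw":1},{"slide":[45,19,0],"angular":[0,0,0],"claw":1},{"slide":[45,19,0],"angular":[0,0,0],"claw":1},{"slide":[45,19,0],"angular":[0,0,0],"claw":1},{"slide":[45,19,0],"angular":[0,0,0],"claw":1},{"slide":[45,19,0],"angular":[0,0,0],"claw":1},{"slide":[0,0,0],"angular":[0,0,0],"claw":1}]'

```text
time: 2.55
ee_pos: [0.5775, 0.1643, 0.2214]
tcp_rot: [-179.8, 0.0, 85.7]
wrist_force: [-0.3, -0.2, -1.3]
opening: 0.0855
grasp_force: 0.0
```

```bash
python3 - <<'E'
from h import *
o=bot.get_obs();print(o["ee_pos"],o["tcp_rot"],o["q"],o["time"],bot.tcp_to_tips)
i=bot.camera_info("wrist");print(i)
cv2.imwrite("pics/w1.png",bot.camera("wrist")[...,::-1])
E
```

```text
[0.57751692 0.16430118 0.22138051] [-1.79839965e+02  3.90473868e-03  8.57330795e+01] [1.58558244e+01 1.22189395e+01 1.79018646e+01 9.58345347e+01
 5.13908437e-02 1.10122682e+02] 2.55 0.019
{'fovy': 61.25398362564061, 'cx': 315.5104635255905, 'cy': 234.86142996160297, 'R': array([[ 0.99729355, -0.07347558, -0.00263043],
       [-0.06850976, -0.9416859 ,  0.3294451 ],
       [-0.0266832 , -0.32837326, -0.94417107]]), 't': array([-0.56360152,  0.15328536,  0.44636272])}
```

View pics/w1.png

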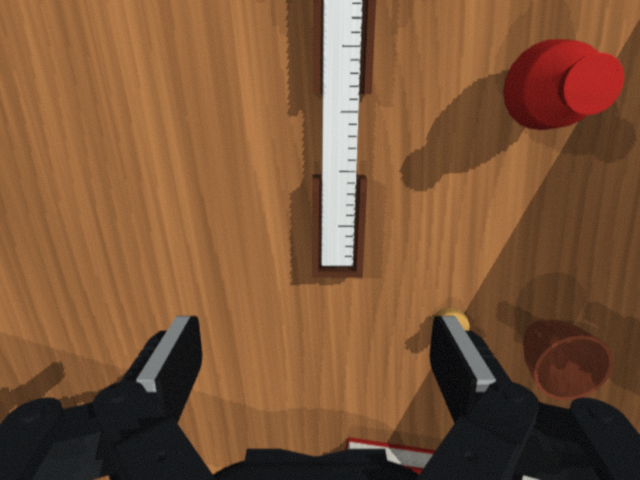

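The wrist view shows the ruler running from the top of the picture down to its black end at (337,266). The cutouts span rows 95 to 175, and the fingers are clear on both sides.

```bash
python3 - <<'E'
from meas import *
np.set_printoptions(precision=1,suppress=True)
i=bot.camera_info("wrist");im=bot.camera("wrist")
c=blob(white(im),(310,0,372,275),5)
P=ray("wrist",c,.018,i)*1000
L=[];Rr=[]
for v in range(10,258,3):
    u=c[c[:,1]==v][:,0]; L.append((u.min()-.5,v));Rr.append((u.max()+.5,v))
for E in(L,Rr):
    Q=ray("wrist",np.array(E),.018,i)*1000; l=cv2.fitLine(Q[:,:2].astype(np.float32),cv2.DIST_HUBER,0,.01,.01).ravel()
    s=np.sign(l[1]); print("x at y=214.6:",l[2]+(214.6-l[3])*l[0]/l[1],"ang",np.degrees(np.arctan2(l[0]*s,l[1]*s)), Q[0],Q[-1])
print("end y",ray("wrist",[337,c[:,1].max()+.5],.018,i)*1000)
print(bot.get_obs()["ee_pos"]*1000)
E
```

```text
x at y=214.6: 586.6335 ang 4.2724442 [593.4 307.3  18. ] [577.7 103.3  18. ]
x at y=214.6: 616.1922 ang 4.423699 [623.4 305.1  18. ] [607.6 101.1  18. ]
end y [[591.8  95.7  18. ]]
[576.2 160.7 223. ]
```

Call:
play_rows --increments '[{"slide":[28,10.4,0],"angular":[0,0,0],"claw":1},{"slide":[28.4,10.4,0],"angular":[0,0,0],"claw":1},{"slide":[0,0,40],"angular":[0,0,0],"claw":0.5},{"slide":[0,0,40],"angular":[0,0,0],"claw":0.5},{"slide":[0,0,40],"angular":[0,0,0],"claw":0.5},{"slide":[0,0,40],"angular":[0,0,0],"claw":0.5},{"slide":[0,0,0],"angular":[0,0,0],"claw":0.5},{"slide":[0,0,0],"angular":[0,0,0],"claw":0.5}]'

```text
time: 3.45
ee_pos: [0.6013, 0.2133, 0.0654]
tcp_rot: [-180.0, 0.0, 85.4]
wrist_force: [-0.0, -0.8, 0.7]
opening: 0.0639
grasp_force: 0.0
```

```bash
python3 - <<'E'
from h import *
i=bot.camera_info("wrist");cv2.imwrite("pics/w2.png",bot.camera("wrist")[...,::-1])
o=bot.get_obs();print(o["ee_pos"]*1000,o["tcp_rot"],o["opening"])
E
```

```text
[602.27293338 213.84600686  66.91894749] [ 1.79852635e+02 -6.19536481e-02  8.54398037e+01] 0.0642197663502514
```

View pics/w2.png

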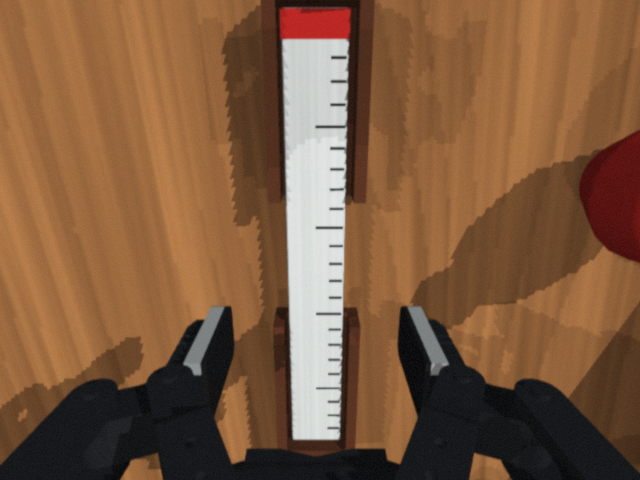

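Call:
play_rows --increments '[{"slide":[1,0,20],"angular":[0,0,0],"claw":0.5},{"slide":[0,0,20],"angular":[0,0,0],"claw":0.5},{"slide":[0,0,0],"angular":[0,0,0],"claw":0.3},{"slide":[0,0,0],"angular":[0,0,0],"claw":0},{"slide":[0,0,0],"angular":[0,0,0],"claw":-0.2},{"slide":[0,0,0],"angular":[0,0,0],"claw":-1},{"slide":[0,0,0],"angular":[0,0,0],"claw":-1},{"slide":[0,0,0],"angular":[0,0,0],"claw":-1}]' --squeeze 40

```text
time: 4.3
ee_pos: [0.6017, 0.2154, 0.0246]
tcp_rot: [180.0, -0.0, 85.5]
wrist_force: [0.3, -0.4, 0.9]
opening: 0.0
grasp_force: 0.0
```

Call:
play_rows --increments '[{"slide":[0,0,0],"angular":[0,0,0],"claw":-1},{"slide":[0,0,0],"angular":[0,0,0],"claw":-1},{"slide":[0,0,0],"angular":[0,0,0],"claw":-1},{"slide":[0,0,0],"angular":[0,0,0],"claw":-1}]'

```text
time: 4.7
ee_pos: [0.6015, 0.2153, 0.024]
tcp_rot: [-180.0, 0.0, 85.5]
wrist_force: [-0.2, 0.3, -0.7]
opening: 0.0003
grasp_force: 0.0
```

```bash
python3 - <<'E'
from h import *
cv2.imwrite("pics/w3.png",np.hstack([bot.camera("wrist")[:,140:500],cv2.resize(bot.camera("side")[120:280,200:340],(420,480))])[...,::-1])
o=bot.get_obs();print(o["ee_pos"]*1000,o["q"],o["opening"],o["wrist_force"])
E
```

```text
[601.50577365 215.3119886   24.04173348] [1.96948180e+01 1.78035770e+01 2.79971492e+00 7.49995418e+01
 5.75254363e-04 1.14205149e+02] -0.00023842872367737137 [0.18994592 0.40133434 0.7957145 ]
```

View pics/w3.png

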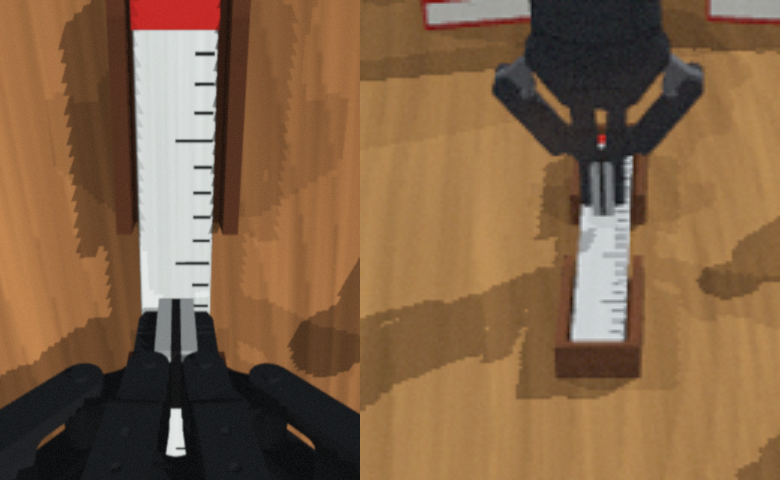

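The wrist view shows the fingers shut above the ruler, with pad tips at about (315,298), and the ruler still in the case. I'll work out the true height of the tips.

```bash
python3 - <<'E'
from h import *
from scipy.spatial.transform import Rotation as Ro
np.set_printoptions(precision=0,suppress=True)
o=bot.get_obs();R=Ro.from_euler("xyz",o["tcp_rot"],degrees=True).as_matrix()
for z in(-10,0,6,12,19):
    print(z,*proj("wrist",[o["ee_pos"]+R@(np.array(p)/1000) for p in((11,0,z),(-11,0,z),(11,8,z))]))
print(proj("side",[o["ee_pos"]+R@(np.array([-11,0,z])/1000) for z in(-10,0,6,12,19)]))
i=bot.camera_info("wrist");print(-np.array(i["R"]).T@i["t"])
E
```

```text
-10 [315. 300.] [315. 349.] [336. 300.]
0 [315. 288.] [315. 335.] [335. 288.]
6 [315. 281.] [315. 327.] [334. 282.]
12 [315. 275.] [315. 320.] [333. 275.]
19 [315. 269.] [315. 312.] [333. 269.]
[[281. 192.]
 [281. 196.]
 [281. 199.]
 [281. 202.]
 [281. 205.]]
[1. 0. 0.]
```

Call:
play_rows --increments '[{"slide":[0,0,0],"angular":[0,0,0],"claw":0.1},{"slide":[0,0,0],"angular":[0,0,0],"claw":0.1},{"slide":[0,0,0],"angular":[0,0,0],"claw":0.1},{"slide":[0,0,0],"angular":[0,0,0],"claw":0.1},{"slide":[0,0,0],"angular":[0,0,0],"claw":0.1},{"slide":[0,0,0],"angular":[0,0,0],"claw":0.1}]'

```text
time: 5.4
ee_pos: [0.6015, 0.2153, 0.0241]
tcp_rot: [-180.0, -0.0, 85.5]
wrist_force: [-0.5, 0.5, 0.1]
opening: 0.0468
grasp_force: 0.0
```

```bash
python3 - <<'E'
from h import *
w=bot.camera("wrist");s=bot.camera("side")
cv2.imwrite("pics/w4.png",np.hstack([w[:,120:520],cv2.resize(s[120:240,235:335],(400,480),interpolation=cv2.INTER_CUBIC)])[...,::-1])
o=bot.get_obs();print(o["ee_pos"]*1000,o["opening"],o["wrist_force"])
E
```

```text
[601.50666731 215.28431195  24.07697969] 0.04677852623189557 [ 0.04542834  0.48629754 -0.90323448]
```

View pics/w4.png

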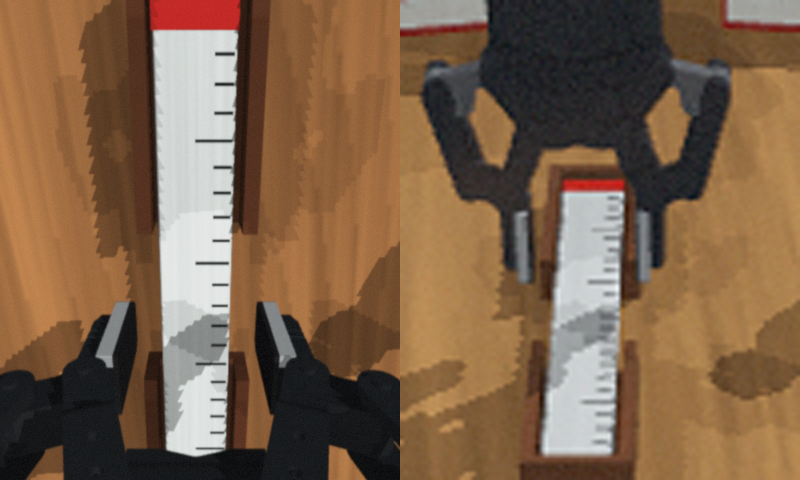

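The pads sit on both sides of the ruler, with their tips near rows 302 (wrist) and 190 (side). That puts them at z ≈ 36 mm, so I'll feel down to the table in the cutouts.

Call:
play_rows --increments '[{"slide":[0,0,10],"angular":[0,0,0],"claw":0.1},{"slide":[0,0,10],"angular":[0,0,0],"claw":0.1},{"slide":[0,0,0],"angular":[0,0,0],"claw":0.1},{"slide":[0,0,2],"angular":[0,0,0],"claw":0.1},{"slide":[0,0,0],"angular":[0,0,0],"claw":0.1}]'

```text
time: 6.0
ee_pos: [0.6014, 0.2153, 0.0018]
tcp_rot: [-180.0, 0.0, 85.5]
wrist_force: [-0.2, 0.4, -0.1]
opening: 0.0468
grasp_force: 0.0
```

Call:
play_rows --increments '[{"slide":[0,0,2],"angular":[0,0,0],"claw":0.1},{"slide":[0,0,0],"angular":[0,0,0],"claw":0.1}]'

```text
time: 6.2
ee_pos: [0.6015, 0.2153, 0.0]
tcp_rot: [180.0, -0.0, 85.5]
wrist_force: [0.3, 1.6, -0.1]
opening: 0.0471
grasp_force: 0.0
```

Call:
play_rows --increments '[{"slide":[0,0,2],"angular":[0,0,0],"claw":0.1},{"slide":[0,0,0],"angular":[0,0,0],"claw":0.1}]'

```text
time: 6.4
ee_pos: [0.6014, 0.2153, -0.0021]
tcp_rot: [-180.0, 0.0, 85.5]
wrist_force: [-0.4, 0.2, 0.0]
opening: 0.0473
grasp_force: 0.0
```

Call:
play_rows --increments '[{"slide":[0,0,2],"angular":[0,0,0],"claw":0.1},{"slide":[0,0,0],"angular":[0,0,0],"claw":0.1}]'

```text
time: 6.6
ee_pos: [0.6014, 0.2152, -0.0042]
tcp_rot: [-180.0, 0.0, 85.5]
wrist_force: [-0.3, 1.0, 0.7]
opening: 0.0469
grasp_force: 0.0
```

Call:
play_rows --increments '[{"slide":[0,0,2],"angular":[0,0,0],"claw":0.1},{"slide":[0,0,0],"angular":[0,0,0],"claw":0.1}]'

```text
time: 6.8
ee_pos: [0.6014, 0.2153, -0.0062]
tcp_rot: [-180.0, 0.0, 85.5]
wrist_force: [0.6, -0.2, 0.8]
opening: 0.047
grasp_force: 0.0
```

Call:
play_rows --increments '[{"slide":[0,0,1],"angular":[0,0,0],"claw":0.1},{"slide":[0,0,0],"angular":[0,0,0],"claw":0.1}]'

```text
time: 7.0
ee_pos: [0.6015, 0.2153, -0.0071]
tcp_rot: [-180.0, 0.0, 85.5]
wrist_force: [-1.0, 0.6, -0.4]
opening: 0.0474
grasp_force: 0.0
```

Call:
play_rows --increments '[{"slide":[0,0,1.5],"angular":[0,0,0],"claw":0.1},{"slide":[0,0,0],"angular":[0,0,0],"claw":0.1}]'

```text
time: 7.2
ee_pos: [0.6014, 0.2152, -0.0086]
tcp_rot: [-180.0, 0.0, 85.5]
wrist_force: [-0.7, 0.3, -0.5]
opening: 0.0472
grasp_force: 0.0
```

Call:
play_rows --increments '[{"slide":[0,0,1.5],"angular":[0,0,0],"claw":0.1},{"slide":[0,0,0],"angular":[0,0,0],"claw":0.1}]'

```text
time: 7.4
ee_pos: [0.6016, 0.2153, -0.0096]
tcp_rot: [180.0, -0.0, 85.5]
wrist_force: [-0.7, -1.0, 3.2]
opening: 0.0468
grasp_force: 1.4
```

Call:
play_rows --increments '[{"slide":[0,0,1.5],"angular":[0,0,0],"claw":0.1},{"slide":[0,0,0],"angular":[0,0,0],"claw":0.1}]'

```text
time: 7.6
ee_pos: [0.6017, 0.2154, -0.0097]
tcp_rot: [179.9, -0.0, 85.5]
wrist_force: [-5.4, -1.7, 13.8]
opening: 0.0468
grasp_force: 6.6
```

Table contact came at a TCP reading of z = -9.5 mm, so the tips sit 9.5 mm behind the reported TCP. I'll use that from here, raise to suit and grip.

Call:
play_rows --increments '[{"slide":[0,0,-13],"angular":[0,0,0],"claw":0.1},{"slide":[0,0,0],"angular":[0,0,0],"claw":0.1},{"slide":[0,0,0],"angular":[0,0,0],"claw":-1},{"slide":[0,0,0],"angular":[0,0,0],"claw":-1},{"slide":[0,0,0],"angular":[0,0,0],"claw":-1},{"slide":[0,0,0],"angular":[0,0,0],"claw":-1},{"slide":[0,0,0],"angular":[0,0,0],"claw":-1},{"slide":[0,0,0],"angular":[0,0,0],"claw":-1}]' --squeeze 40

```text
time: 8.4
ee_pos: [0.6017, 0.2154, 0.0018]
tcp_rot: [180.0, -0.0, 85.5]
wrist_force: [-0.3, -0.5, 5.1]
opening: 0.0285
grasp_force: 40.2
```

Call:
play_rows --increments '[{"slide":[0,0,-5],"angular":[0,0,0],"claw":-1},{"slide":[0,0,-15],"angular":[0,0,0],"claw":-1},{"slide":[0,0,-20],"angular":[0,0,0],"claw":-1},{"slide":[0,0,-20],"angular":[0,0,0],"claw":-1},{"slide":[0,0,-20],"angular":[0,0,0],"claw":-1},{"slide":[0,0,-20],"angular":[0,0,0],"claw":-1},{"slide":[0,0,0],"angular":[0,0,0],"claw":-1},{"slide":[0,0,0],"angular":[0,0,0],"claw":-1}]'

```text
time: 9.2
ee_pos: [0.6017, 0.2154, 0.1017]
tcp_rot: [180.0, -0.0, 85.5]
wrist_force: [-0.1, 0.7, -2.1]
opening: 0.0284
grasp_force: 39.8
```

```bash
python3 - <<'E'
from meas import *
np.set_printoptions(precision=1,suppress=True)
cv2.imwrite("pics/s5.png",bot.camera("side")[60:460,180:480,::-1])
o=bot.get_obs();print(o["ee_pos"]*1000,o["tcp_rot"],o["opening"],o["grasp_force"],o["wrist_force"])
E
```

```text
[601.2 215.2 100.7] [-179.9    0.    85.5] 0.028812291168972385 39.75570738315582 [-0.7 -0.3 -1.1]
```

View pics/s5.png

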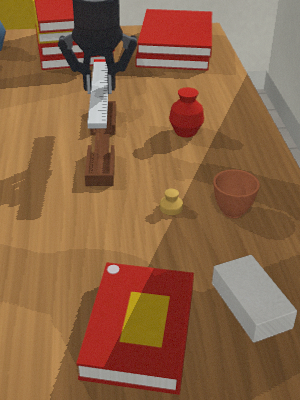

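The ruler is out of the case, level and held. Next I carry it to the staging spot beside the album.

Call:
play_rows --increments '[{"slide":[0,0,0],"angular":[0,0,5.2],"claw":-1},{"slide":[0,0,0],"angular":[0,0,5.2],"claw":-1},{"slide":[-20,2.7,0],"angular":[0,0,0],"claw":-1},{"slide":[-38,2.7,0],"angular":[0,0,0],"claw":-1},{"slide":[-40,2.7,0],"angular":[0,0,0],"claw":-1},{"slide":[-40,2.7,0],"angular":[0,0,0],"claw":-1},{"slide":[-40,2.7,0],"angular":[0,0,0],"claw":-1},{"slide":[-40,2.7,0],"angular":[0,0,0],"claw":-1}]'

```text
time: 10.05
ee_pos: [0.5596, -0.0017, 0.1005]
tcp_rot: [-179.9, 0.0, 75.2]
wrist_force: [0.2, -0.6, -1.9]
opening: 0.0286
grasp_force: 39.8
```

Call:
play_rows --increments '[{"slide":[-40,2.7,0],"angular":[0,0,0],"claw":-1},{"slide":[-40,2.7,0],"angular":[0,0,0],"claw":-1},{"slide":[-40,2.7,0],"angular":[0,0,0],"claw":-1},{"slide":[-40,2.7,0],"angular":[0,0,0],"claw":-1},{"slide":[-40,2.7,0],"angular":[0,0,0],"claw":-1},{"slide":[-38,2.6,0],"angular":[0,0,0],"claw":-1},{"slide":[0,0,0],"angular":[0,0,0],"claw":-1},{"slide":[0,0,0],"angular":[0,0,0],"claw":-1}]'

```text
time: 10.85
ee_pos: [0.5141, -0.2346, 0.1005]
tcp_rot: [-179.9, -0.0, 75.0]
wrist_force: [-0.3, 0.3, -1.2]
opening: 0.0289
grasp_force: 39.8
```

```bash
python3 - <<'E'
from meas import *
np.set_printoptions(precision=1,suppress=True)
o=bot.get_obs();print(o["ee_pos"]*1000,o["tcp_rot"],o["q"],o["opening"],o["grasp_force"])
cv2.imwrite("pics/w6.png",bot.camera("wrist")[...,::-1])
E
```

```text
[ 514.1 -234.6  100.5] [-179.9   -0.    75. ] [-24.5   6.5  -2.   81.7   0.   80.5] 0.028889679791964246 39.810070395469666
```

View pics/w6.png

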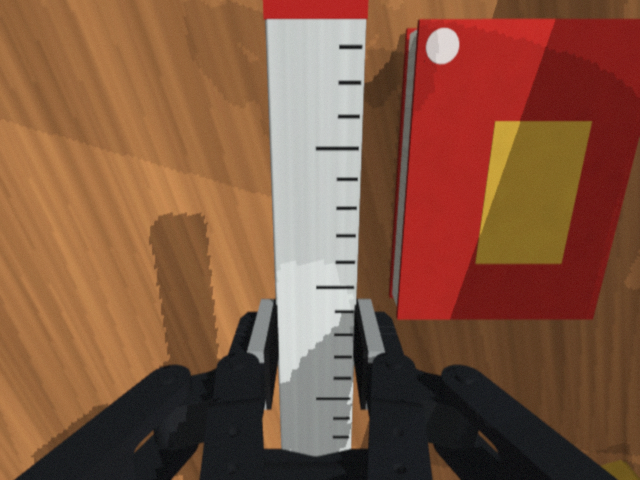

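The held ruler is centred in the view. The album's top edge runs from its dotted corner at (418,20) down to (397,318).

```bash
cat > alb.py <<'E'
from meas import *
np.set_printoptions(precision=1,suppress=True)
def lin(P): 
    l=cv2.fitLine(P[:,:2].astype(np.float32),cv2.DIST_HUBER,0,.01,.01).ravel(); return l[2:],l[:2]*(np.sign(l[1]) if abs(l[1])>.5 else np.sign(l[0]))
def album(rows=(55,300),cols=(470,620),x0=385):
    i=bot.camera_info("wrist");im=bot.camera("wrist");r=(red(im)|white(im)*0)
    E=[]
    for v in range(*rows,4):
        for u in range(x0,450):
            if r[v,u:u+12].all(): E.append((u-.5,v));break
    T=[]
    for u in range(*cols,4):
        for v in range(5,60):
            if r[v:v+10,u].all(): T.append((u,v-.5));break
    p,d=lin(ray("wrist",np.array(E),.032,i)*1000); q,e=lin(ray("wrist",np.array(T),.032,i)*1000)
    s=np.linalg.solve(np.c_[d,-e],q-p); c=p+d*s[0]
    return c,np.degrees(np.arctan2(d[0],d[1])),np.degrees(np.arctan2(-e[1],e[0])),len(E),len(T)
E
python3 - <<'E'
from alb import *
c,a,b,*n=album(); print("corner",c,"edge ang",a,"short edge",b,n)
i=bot.camera_info("wrist");im=bot.camera("wrist")
print("dot",cen("wrist",blob(white(im),(422,24,462,68)),.032))
o=bot.get_obs();z=o["ee_pos"][2]+.0062+.010
w=white(im)|red(im); 
for f in (0,1):
    E=[]
    for v in range(30,250,4):
        u=np.where(w[v,240:380])[0]+240; E.append((u.max()+.5 if f else u.min()-.5,v))
    p,d=lin(ray("wrist",np.array(E),z,i)*1000); print("ruler edge at TCP level",p,d,np.degrees(np.arctan2(d[0],d[1])), "perp dist from tcp",np.cross(d,o["ee_pos"][:2]*1000-p))
k=np.where(red(im)[:,316])[0]; print("redband lower row",k[k<60].max(), ray("wrist",[316,k[k<60].max()+.5],z,i)*1000, o["ee_pos"]*1000)
E
```

```text
corner [ 592.4 -131.8] edge ang 14.862289 short edge 14.873552 [60, 38]
dot [ 601.7 -146.2   32. ]
ruler edge at TCP level [ 519.2 -160.8] [0.3 1. ] 14.896352 perp dist from tcp -14.648594384952077
ruler edge at TCP level [ 545.7 -175.1] [0.3 1. ] 14.713077 perp dist from tcp 14.803711950591042
redband lower row 17 [[ 542.4 -130.5  117.4]] [ 515.2 -232.9  101.2]<stdin>:11: DeprecationWarning: Arrays of 2-dimensional vectors are deprecated. Use arrays of 3-dimensional vectors instead. (deprecated in NumPy 2.0)
```

Call:
play_rows --increments '[{"slide":[-2.5,0,20],"angular":[0,0,0],"claw":-1},{"slide":[0,0,25],"angular":[0,0,0],"claw":-1},{"slide":[0,0,25],"angular":[0,0,0],"claw":-1},{"slide":[0,0,20],"angular":[0,0,0],"claw":-1},{"slide":[0,0,8],"angular":[0,0,0],"claw":-1},{"slide":[0,0,5],"angular":[0,0,0],"claw":-1},{"slide":[0,0,0],"angular":[0,0,0],"claw":-1}]'

```text
time: 11.7
ee_pos: [0.515, -0.2357, -0.0012]
tcp_rot: [180.0, -0.0, 75.1]
wrist_force: [0.3, 0.5, -1.6]
opening: 0.0283
grasp_force: 39.8
```

Call:
play_rows --increments '[{"slide":[0,0,2],"angular":[0,0,0],"claw":-1},{"slide":[0,0,0],"angular":[0,0,0],"claw":-1}]'

```text
time: 11.9
ee_pos: [0.5152, -0.2362, -0.0027]
tcp_rot: [179.9, 0.0, 75.1]
wrist_force: [-0.2, 0.3, -1.4]
opening: 0.0288
grasp_force: 39.8
```

Call:
play_rows --increments '[{"slide":[0,0,1],"angular":[0,0,0],"claw":-1},{"slide":[0,0,0],"angular":[0,0,0],"claw":-1}]'

```text
time: 12.1
ee_pos: [0.5149, -0.2362, -0.0041]
tcp_rot: [180.0, 0.0, 75.1]
wrist_force: [0.6, 0.2, -1.5]
opening: 0.0285
grasp_force: 39.8
```

Call:
play_rows --increments '[{"slide":[0,0,1],"angular":[0,0,0],"claw":-1},{"slide":[0,0,0],"angular":[0,0,0],"claw":-1}]'

```text
time: 12.3
ee_pos: [0.5146, -0.2361, -0.0055]
tcp_rot: [-180.0, -0.0, 75.1]
wrist_force: [-1.0, 0.6, -2.1]
opening: 0.0288
grasp_force: 39.8
```

Call:
play_rows --increments '[{"slide":[0,0,1],"angular":[0,0,0],"claw":-1},{"slide":[0,0,0],"angular":[0,0,0],"claw":-1}]'

```text
time: 12.5
ee_pos: [0.5148, -0.2361, -0.0062]
tcp_rot: [180.0, 0.0, 75.1]
wrist_force: [-0.0, 0.7, 2.2]
opening: 0.0285
grasp_force: 40.1
```

Call:
play_rows --increments '[{"slide":[0,0,0.7],"angular":[0,0,0],"claw":-1},{"slide":[0,0,0],"angular":[0,0,0],"claw":-1}]'

```text
time: 12.7
ee_pos: [0.5148, -0.2361, -0.0062]
tcp_rot: [180.0, 0.0, 75.1]
wrist_force: [-2.7, 2.0, 6.9]
opening: 0.0287
grasp_force: 40.8
```

Call:
play_rows --increments '[{"slide":[0,0,-0.7],"angular":[0,0,0],"claw":-1},{"slide":[0,0,0],"angular":[0,0,0],"claw":0.1},{"slide":[0,0,0],"angular":[0,0,0],"claw":0.1},{"slide":[0,0,0],"angular":[0,0,0],"claw":0.1},{"slide":[0,0,0],"angular":[0,0,0],"claw":0.1},{"slide":[0,0,-20],"angular":[0,0,0],"claw":0.1},{"slide":[0,0,-40],"angular":[0,0,0],"claw":0.1},{"slide":[0,0,-40],"angular":[0,0,0],"claw":0.1}]'

```text
time: 13.5
ee_pos: [0.5141, -0.2358, 0.0941]
tcp_rot: [-179.9, -0.0, 75.1]
wrist_force: [0.5, -0.1, -0.1]
opening: 0.0469
grasp_force: 0.0
```

Call:
play_rows --increments '[{"slide":[0,0,-40],"angular":[0,0,0],"claw":0.1},{"slide":[0,0,0],"angular":[0,0,0],"claw":0.1},{"slide":[0,0,0],"angular":[0,0,0],"claw":0.1}]'

```text
time: 13.8
ee_pos: [0.5153, -0.2363, 0.1344]
tcp_rot: [179.9, 0.0, 75.1]
wrist_force: [-0.4, 0.3, -0.1]
opening: 0.0468
grasp_force: 0.0
```

```bash
python3 - <<'E'
from h import *
o=bot.get_obs();print(o["ee_pos"]*1000,o["tcp_rot"],o["opening"])
cv2.imwrite("pics/w7.png",bot.camera("wrist")[...,::-1])
E
```

```text
[ 515.27211712 -236.3257333   134.37713561] [1.79888057e+02 2.03809104e-02 7.50876503e+01] 0.0468391457067214
```

View pics/w7.png

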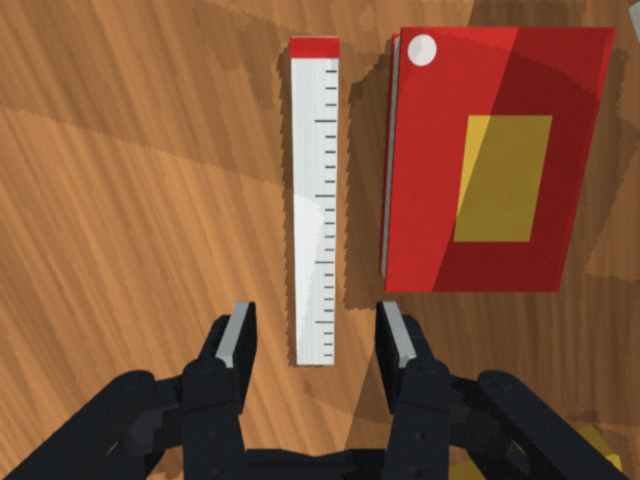

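The ruler lies flat on the table with its zero end at rows 37–58 (columns 290–340). The album's corner is at (402,27). Next I measure the remaining offsets in the album frame.

```bash
cat > rel.py <<'E'
from alb import *
def rulerm(box,rows,cols,z=.010):
    i=bot.camera_info("wrist");im=bot.camera("wrist");x0,y0,x1,y1=box
    m=np.zeros((480,640),np.uint8);m[y0:y1,x0:x1]=(white(im)|red(im))[y0:y1,x0:x1]
    m=cv2.morphologyEx(m,cv2.MORPH_CLOSE,np.ones((5,5),np.uint8))
    R=[];L=[];T=[]
    for v in range(*rows,3):
        u=np.where(m[v])[0]; R.append((u.max()+.5,v));L.append((u.min()-.5,v))
    for u in range(*cols): T.append((u,np.where(m[:,u])[0].min()-.5)) 
    g=lambda E:lin(ray("wrist",np.array(E),z,i)*1000)
    (p,d),(l,_),(q,e)=g(R),g(L),g(T); s=np.linalg.solve(np.c_[d,-e],q-p)
    return p+d*s[0],np.degrees(np.arctan2(d[0],d[1])),d[1]*(p-l)[0]-d[0]*(p-l)[1]
def report(c,a,zc,ra):
    t=np.radians(a);d=np.array([np.sin(t),np.cos(t)]);e=np.array([np.cos(t),-np.sin(t)])
    v=zc-c; print("zero-corner: along",v@d,"gap",-(v@e),"ruler ang",ra,"album ang",a,"corner",c,"zero",zc)
E
python3 - <<'E'
from rel import *
c,a,b,*n=album(rows=(60,275),cols=(450,600),x0=375); print(b,n)
z,ra,w=rulerm((280,25,350,375),(65,345),(296,334)); print("width",w); report(c,a,z,ra)
print(bot.get_obs()["ee_pos"]*1000)
E
```

```text
14.859639 [54, 38]
width 29.91505
zero-corner: along -2.9284701 gap 33.539345 ruler ang 14.800826 album ang 14.930905 corner [ 592.6 -132.2] zero [ 559.5 -126.3]
[ 514.1 -235.8  131.9]
```

Call:
play_rows --increments '[{"slide":[0,0,45],"angular":[0,0,0],"claw":0.1},{"slide":[0,0,45],"angular":[0,0,0],"claw":0.1},{"slide":[0,0,35],"angular":[0,0,0],"claw":0.1},{"slide":[0,0,14],"angular":[0,0,0],"claw":0.1},{"slide":[0,0,0],"angular":[0,0,0],"claw":-1},{"slide":[0,0,0],"angular":[0,0,0],"claw":-1},{"slide":[0,0,0],"angular":[0,0,0],"claw":-1},{"slide":[0,0,0],"angular":[0,0,0],"claw":-1}]'

```text
time: 14.75
ee_pos: [0.5148, -0.2361, -0.0052]
tcp_rot: [180.0, 0.0, 75.1]
wrist_force: [-0.6, 0.5, -1.4]
opening: 0.0286
grasp_force: 41.2
```

Call:
play_rows --increments '[{"slide":[1.5,0,0],"angular":[0,0,0],"claw":-1},{"slide":[1.5,0,0],"angular":[0,0,0],"claw":-1},{"slide":[0,0,0],"angular":[0,0,0],"claw":-1},{"slide":[0,0,0],"angular":[0,0,0],"claw":0.1},{"slide":[0,0,0],"angular":[0,0,0],"claw":0.1},{"slide":[0,0,0],"angular":[0,0,0],"claw":0.1},{"slide":[0,0,0],"angular":[0,0,0],"claw":0.1},{"slide":[0,0,0],"angular":[0,0,0],"claw":0.1}]'

```text
time: 15.55
ee_pos: [0.5155, -0.2332, -0.0054]
tcp_rot: [180.0, 0.0, 75.1]
wrist_force: [0.1, 0.2, 0.7]
opening: 0.0472
grasp_force: 0.0
```

Call:
play_rows --increments '[{"slide":[0,0,-20],"angular":[0,0,0],"claw":0.1},{"slide":[0,0,-40],"angular":[0,0,0],"claw":0.1},{"slide":[0,0,-40],"angular":[0,0,0],"claw":0.1},{"slide":[0,0,-40],"angular":[0,0,0],"claw":0.1},{"slide":[0,0,0],"angular":[0,0,0],"claw":0.1},{"slide":[0,0,0],"angular":[0,0,0],"claw":0.1}]'

```text
time: 16.15
ee_pos: [0.516, -0.2334, 0.1354]
tcp_rot: [179.9, 0.0, 75.1]
wrist_force: [0.3, 0.5, -0.9]
opening: 0.0472
grasp_force: 0.0
```

```bash
python3 - <<'E'
from rel import *
c,a,b,*n=album(rows=(60,270),cols=(450,600),x0=375); print(b,n)
z,ra,w=rulerm((280,20,350,375),(65,345),(298,332)); print("width",w); report(c,a,z,ra)
print(bot.get_obs()["ee_pos"]*1000)
r,box=rect("top",blob(white(bot.camera("top"))|red(bot.camera("top")),(380,270,520,340),1),.01);print(r)
E
```

```text
14.843393 [53, 38]
width 29.91055
zero-corner: along -0.00025367737 gap 33.68411 ruler ang 14.795825 album ang 14.939158 corner [ 592.7 -132. ] zero [ 560.2 -123.3]
[ 515.  -232.9  133.3]
((586.2575073242188, -223.11083984375), (178.573974609375, 60.712615966796875), 88.66535949707031)
```

Call:
play_rows --increments '[{"slide":[0,0,0],"angular":[0,0,-8.5],"claw":0.1},{"slide":[0,0,0],"angular":[0,0,-8.5],"claw":0.1},{"slide":[0,0,0],"angular":[0,0,-8.5],"claw":0.1},{"slide":[0,0,0],"angular":[0,0,-8.5],"claw":0.1},{"slide":[0,0,0],"angular":[0,0,-8.5],"claw":0.1},{"slide":[0,0,0],"angular":[0,0,-8.5],"claw":0.1},{"slide":[0,0,0],"angular":[0,0,-8.5],"claw":0.1},{"slide":[0,0,0],"angular":[0,0,-8.5],"claw":0.1}]'

```text
time: 17.15
ee_pos: [0.515, -0.2329, 0.1333]
tcp_rot: [-180.0, -0.1, 143.4]
wrist_force: [-0.7, -0.5, 0.6]
opening: 0.0471
grasp_force: 0.0
```

Call:
play_rows --increments '[{"slide":[0,0,0],"angular":[0,0,-8.5],"claw":0.1},{"slide":[0,0,0],"angular":[0,0,-8.5],"claw":0.1},{"slide":[0,0,0],"angular":[0,0,-5],"claw":0.1},{"slide":[20,10,0],"angular":[0,0,0],"claw":0.1},{"slide":[17,5,0],"angular":[0,0,0],"claw":0.1},{"slide":[0,0,40],"angular":[0,0,0],"claw":0.1},{"slide":[0,0,0],"angular":[0,0,0],"claw":0.1},{"slide":[0,0,0],"angular":[0,0,0],"claw":0.1}]'

```text
time: 17.95
ee_pos: [0.4829, -0.2089, 0.094]
tcp_rot: [180.0, -0.1, 165.1]
wrist_force: [-0.2, 0.4, 0.2]
opening: 0.0466
grasp_force: 0.0
```

```bash
python3 - <<'E'
from h import *
o=bot.get_obs();print(o["ee_pos"]*1000,o["tcp_rot"],o["q"],o["opening"])
cv2.imwrite("pics/w8.png",bot.camera("wrist")[...,::-1])
E
```

```text
[ 482.91156584 -208.8768018    93.98844761] [ 1.79979162e+02 -1.43211615e-01  1.65086013e+02] [-2.33899597e+01  1.30381116e+00 -8.13889976e+00  8.07020079e+01
 -4.98353531e-04 -8.47594562e+00] 0.046610434287588924
```

View pics/w8.png

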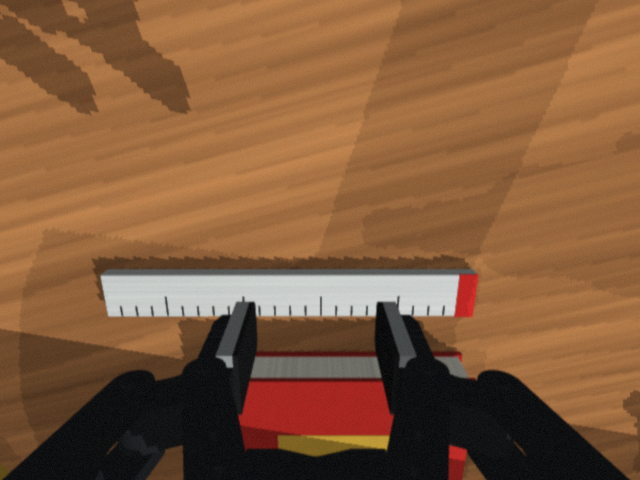

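The fingers straddle a line on the robot side of the ruler, with the ruler at rows 268–317 and the album behind it at row 352 and below. I'll descend behind the ruler and push it towards the album.

Call:
play_rows --increments '[{"slide":[0,0,40],"angular":[0,0,0],"claw":0.1},{"slide":[0,0,40],"angular":[0,0,0],"claw":0.1},{"slide":[0,0,18],"angular":[0,0,0],"claw":0.1},{"slide":[0,0,0],"angular":[0,0,0],"claw":0.1},{"slide":[0,0,2],"angular":[0,0,0],"claw":0.1},{"slide":[0,0,0],"angular":[0,0,0],"claw":0.1}]'

```text
time: 18.6
ee_pos: [0.4849, -0.2097, -0.0035]
tcp_rot: [-180.0, 0.1, 165.1]
wrist_force: [0.5, 0.2, 0.4]
opening: 0.0469
grasp_force: 0.0
```

Call:
play_rows --increments '[{"slide":[-5,0,0],"angular":[0,0,0],"claw":0.1},{"slide":[-5,0,0],"angular":[0,0,0],"claw":0.1},{"slide":[-5,0,0],"angular":[0,0,0],"claw":0.1},{"slide":[-5,0,0],"angular":[0,0,0],"claw":0.1},{"slide":[0,0,0],"angular":[0,0,0],"claw":0.1}]'

```text
time: 19.1
ee_pos: [0.5037, -0.2145, -0.0054]
tcp_rot: [180.0, 0.0, 165.1]
wrist_force: [-0.1, -0.4, -1.1]
opening: 0.047
grasp_force: 0.0
```

Call:
play_rows --increments '[{"slide":[-4,0,0],"angular":[0,0,0],"claw":0.1},{"slide":[-4,0,0],"angular":[0,0,0],"claw":0.1},{"slide":[-3,0,0],"angular":[0,0,0],"claw":0.1},{"slide":[-3,0,0],"angular":[0,0,0],"claw":0.1},{"slide":[0,0,0],"angular":[0,0,0],"claw":0.1}]'

```text
time: 19.6
ee_pos: [0.5169, -0.218, -0.0055]
tcp_rot: [180.0, 0.0, 165.1]
wrist_force: [-0.3, -0.7, -0.2]
opening: 0.0466
grasp_force: 0.0
```

```bash
python3 - <<'E'
from rel import *
o=bot.get_obs();print(o["ee_pos"]*1000,o["wrist_force"])
i=bot.camera_info("wrist");im=bot.camera("wrist");w=white(im)|red(im)
# near and far ruler edge: print mask run boundaries on a few columns
for u in (60,120,200,310,320,450,500,560):
    k=np.where(np.diff(w[:,u].astype(int)))[0]; print(u,k, (ray("wrist",[[u,v+.5] for v in k[:4]],.01,i)*1000)[:,:2].round(1).tolist() if len(k) else "")
E
```

```text
[ 516.9 -218.    -5.5] [-0.3 -0.7 -0.2]
60 [353 413] [[501.3, -315.3], [527.8, -328.5]]
120 [353 374] [[507.2, -292.9], [516.3, -296.9]]
200 [] 
310 [353 413 417 425] [[526.0, -222.0], [554.0, -229.6], [556.0, -230.1], [560.0, -231.2]]
320 [353 413 417 425] [[527.0, -218.3], [555.0, -225.6], [557.0, -226.1], [561.1, -227.2]]
450 [353 373 473] [[539.8, -169.8], [549.1, -171.2], [601.2, -179.1]]
500 [353 370] [[544.8, -151.2], [552.7, -152.1]]
560 [353 417] [[550.7, -128.8], [582.3, -130.8]]
```

Call:
play_rows --increments '[{"slide":[-2.5,0,0],"angular":[0,0,0],"claw":0.1},{"slide":[-2,0,0],"angular":[0,0,0],"claw":0.1},{"slide":[0,0,0],"angular":[0,0,0],"claw":0.1},{"slide":[0,0,0],"angular":[0,0,0],"claw":0.1}]'

```text
time: 20.05
ee_pos: [0.521, -0.2191, -0.0054]
tcp_rot: [-180.0, 0.0, 165.1]
wrist_force: [0.0, 0.3, 0.2]
opening: 0.0469
grasp_force: 0.0
```

```bash
cat > gap.py <<'E'
from rel import *
i=bot.camera_info("wrist");im=bot.camera("wrist");w=white(im)|red(im);w0=red(im)
o=bot.get_obs();print(o["ee_pos"]*1000,o["wrist_force"])
e=np.array([.9665,-.2566]);tip=o["ee_pos"][:2]*1000
for u in (290,300,310,320,330,340):
    k=np.where(np.diff(w[:,u].astype(int)))[0]; r=np.where(np.diff(w0[:,u].astype(int)))[0]; print(u,k,r,[round(float(e@(ray("wrist",[u,v+.5],.01,i)[0,:2]*1000-tip)),1) for v in k[:4]])
print([tuple(im[v,315]) and im[v,315].tolist() for v in range(400,440,2)])
E
python3 gap.py
```

```text
[ 520.9 -219.1   -5.3] [-0.2 -0.2  1. ]
290 [342 343 344 346 351 413 415 417 434 435] [415 417] [5.0, 5.4, 5.9, 6.8]
300 [345 346 353 398 414 417] [414 417] [6.3, 6.8, 9.9, 31.3]
310 [353 413 415 417] [415 417] [9.9, 38.9, 39.9, 41.0]
320 [353 413 415 417] [415 417] [9.9, 38.9, 39.9, 41.0]
330 [353 413 415 417] [415 417] [9.9, 38.9, 39.9, 41.0]
340 [353 413 415 417] [415 417] [9.9, 38.9, 39.9, 41.0]
[[145, 149, 146], [147, 152, 149], [146, 150, 150], [146, 149, 147], [145, 149, 146], [145, 149, 149], [146, 150, 149], [112, 94, 91], [89, 20, 18], [106, 55, 52], [121, 116, 108], [125, 122, 116], [122, 122, 113], [122, 122, 115], [123, 123, 116], [123, 122, 114], [119, 119, 111], [125, 123, 116], [125, 124, 117], [119, 119, 112]]
```

```bash
python3 - <<'E'
from h import *
o=bot.get_obs();e=np.array([.9665,-.2566,0]);p=o["ee_pos"].copy()
for z in(0,.003,.004,.01):
    print(z,[round(float(proj("wrist",np.r_[p[:2],z]+e*(.039+g/1000))[0,1]),1) for g in(0,1,2,3,4,5,6,8)])
E
```

```text
0 [396.5, 398.4, 400.3, 402.1, 404.0, 405.8, 407.7, 411.3]
0.003 [401.5, 403.4, 405.3, 407.2, 409.0, 410.9, 412.8, 416.5]
0.004 [403.2, 405.1, 407.0, 408.9, 410.8, 412.6, 414.5, 418.2]
0.01 [413.8, 415.7, 417.6, 419.6, 421.5, 423.4, 425.3, 429.1]
```

Call:
play_rows --increments '[{"slide":[-2,0,0],"angular":[0,0,0],"claw":0.1},{"slide":[-2,0,0],"angular":[0,0,0],"claw":0.1},{"slide":[0,0,0],"angular":[0,0,0],"claw":0.1},{"slide":[0,0,0],"angular":[0,0,0],"claw":0.1}]'

```text
time: 20.5
ee_pos: [0.5249, -0.2201, -0.0054]
tcp_rot: [180.0, 0.0, 165.1]
wrist_force: [0.0, -0.6, 0.9]
opening: 0.0472
grasp_force: 0.0
```

Call:
play_rows --increments '[{"slide":[-0.7,0,0],"angular":[0,0,0],"claw":0.1},{"slide":[0,0,0],"angular":[0,0,0],"claw":0.1},{"slide":[0,0,0],"angular":[0,0,0],"claw":0.1}]'

```text
time: 20.8
ee_pos: [0.5253, -0.2203, -0.0054]
tcp_rot: [-180.0, -0.0, 165.1]
wrist_force: [-0.7, -0.5, 1.1]
opening: 0.0472
grasp_force: 0.4
```

Call:
play_rows --increments '[{"slide":[-0.7,0,0],"angular":[0,0,0],"claw":0.1},{"slide":[0,0,0],"angular":[0,0,0],"claw":0.1},{"slide":[0,0,0],"angular":[0,0,0],"claw":0.1}]'

```text
time: 21.1
ee_pos: [0.526, -0.2204, -0.0054]
tcp_rot: [-180.0, -0.0, 165.1]
wrist_force: [-1.6, 0.5, 0.7]
opening: 0.0467
grasp_force: 0.5
```

```bash
python3 gap.py
```

```text
[ 526.1 -220.5   -5.4] [-1.7  0.9  1.4]
290 [340 342 343 346 349 414 425 428] [] [4.0, 4.9, 5.3, 6.6]
300 [340 345 353 398] [] [4.0, 6.2, 9.8, 31.2]
310 [352 413] [] [9.4, 38.8]
320 [352 413] [] [9.3, 38.8]
330 [353 413] [] [9.8, 38.8]
340 [353 413] [] [9.8, 38.8]
[[145, 149, 147], [145, 148, 147], [147, 152, 151], [146, 148, 147], [147, 150, 150], [143, 146, 145], [146, 149, 147], [129, 129, 123], [125, 124, 116], [128, 128, 122], [121, 120, 113], [125, 126, 118], [125, 123, 115], [123, 122, 114], [120, 119, 112], [123, 124, 115], [124, 123, 113], [123, 121, 114], [124, 122, 115], [124, 120, 114]]
```

Call:
play_rows --increments '[{"slide":[-0.5,0,0],"angular":[0,0,0],"claw":0.1},{"slide":[0,0,0],"angular":[0,0,0],"claw":0.1},{"slide":[0,0,0],"angular":[0,0,0],"claw":0.1}]'

```text
time: 21.45
ee_pos: [0.5265, -0.2206, -0.0054]
tcp_rot: [180.0, 0.0, 165.1]
wrist_force: [-1.0, 0.9, 0.4]
opening: 0.0472
grasp_force: 0.5
```

Call:
play_rows --increments '[{"slide":[-0.5,0,0],"angular":[0,0,0],"claw":0.1},{"slide":[0,0,0],"angular":[0,0,0],"claw":0.1},{"slide":[0,0,0],"angular":[0,0,0],"claw":0.1}]'

```text
time: 21.75
ee_pos: [0.527, -0.2207, -0.0054]
tcp_rot: [180.0, 0.0, 165.1]
wrist_force: [-0.7, 0.7, 1.0]
opening: 0.0468
grasp_force: 0.4
```

```bash
python3 - <<'E'
from h import *
f=[]
for k in range(6): bot.camera("wrist"); f.append(bot.get_obs()["wrist_force"])
print(np.mean(f,0),bot.get_obs()["ee_pos"]*1000)
E
```

```text
[-0.59569188  0.11869822 -0.22762494] [ 527.07247425 -220.74905892   -5.38982844]
```

Call:
play_rows --increments '[{"slide":[-0.5,0,0],"angular":[0,0,0],"claw":0.1},{"slide":[0,0,0],"angular":[0,0,0],"claw":0.1},{"slide":[0,0,0],"angular":[0,0,0],"claw":0.1}]'

```text
time: 22.35
ee_pos: [0.5271, -0.2207, -0.0055]
tcp_rot: [180.0, -0.0, 165.1]
wrist_force: [-3.6, 1.5, 2.4]
opening: 0.0472
grasp_force: 2.3
```

Call:
play_rows --increments '[{"slide":[-0.4,0,0],"angular":[0,0,0],"claw":0.1},{"slide":[0,0,0],"angular":[0,0,0],"claw":0.1},{"slide":[0,0,0],"angular":[0,0,0],"claw":0.1}]'

```text
time: 22.65
ee_pos: [0.5271, -0.2207, -0.0055]
tcp_rot: [180.0, -0.1, 165.1]
wrist_force: [-6.0, 2.1, 4.4]
opening: 0.0467
grasp_force: 3.4
```

```bash
cat > f.py <<'E'
from h import *
f=[]
for k in range(6): bot.camera("wrist"); f.append(bot.get_obs()["wrist_force"])
print(np.mean(f,0),bot.get_obs()["ee_pos"]*1000)
E
python3 f.py
```

```text
[-6.54792332  1.58335732  3.45623776] [ 527.14832703 -220.74117326   -5.48830545]
```

Contact: the force rose to 6.5 N and the TCP stopped, so the ruler is flush and the album hasn't moved. I'll back off, lift and check.

Call:
play_rows --increments '[{"slide":[1,0,0],"angular":[0,0,0],"claw":0.1},{"slide":[2,0,0],"angular":[0,0,0],"claw":0.1},{"slide":[9,0,0],"angular":[0,0,0],"claw":0.1},{"slide":[0,0,-30],"angular":[0,0,0],"claw":0.1},{"slide":[0,0,-50],"angular":[0,0,0],"claw":0.1},{"slide":[0,0,-50],"angular":[0,0,0],"claw":0.1},{"slide":[0,0,-10],"angular":[0,0,8.5],"claw":0.1},{"slide":[0,0,0],"angular":[0,0,8.5],"claw":0.1}]'

```text
time: 23.75
ee_pos: [0.5173, -0.2183, 0.138]
tcp_rot: [179.9, 0.3, 147.8]
wrist_force: [-0.2, 0.2, 0.4]
opening: 0.047
grasp_force: 0.0
```

Call:
play_rows --increments '[{"slide":[0,0,0],"angular":[0,0,8.5],"claw":0.1},{"slide":[0,0,0],"angular":[0,0,8.5],"claw":0.1},{"slide":[0,0,0],"angular":[0,0,8.5],"claw":0.1},{"slide":[0,0,0],"angular":[0,0,8.5],"claw":0.1},{"slide":[0,0,0],"angular":[0,0,8.5],"claw":0.1},{"slide":[0,0,0],"angular":[0,0,8.5],"claw":0.1},{"slide":[0,0,0],"angular":[0,0,8.5],"claw":0.1},{"slide":[0,0,0],"angular":[0,0,8.5],"claw":0.1}]'

```text
time: 24.55
ee_pos: [0.516, -0.2178, 0.1346]
tcp_rot: [180.0, 0.0, 79.7]
wrist_force: [0.5, -0.8, -1.0]
opening: 0.0472
grasp_force: 0.0
```

Call:
play_rows --increments '[{"slide":[0,0,0],"angular":[0,0,5],"claw":0.1},{"slide":[-20,20,0],"angular":[0,0,0],"claw":0.1},{"slide":[0,0,0],"angular":[0,0,0],"claw":0.1},{"slide":[0,0,0],"angular":[0,0,0],"claw":0.1},{"slide":[0,0,0],"angular":[0,0,0],"claw":0.1}]'

```text
time: 25.05
ee_pos: [0.53, -0.2419, 0.1346]
tcp_rot: [-180.0, -0.0, 75.1]
wrist_force: [-0.6, 1.0, -0.3]
opening: 0.0472
grasp_force: 0.0
```

```bash
python3 - <<'E'
from rel import *
o=bot.get_obs();print(o["ee_pos"]*1000,o["tcp_rot"])
i=bot.camera_info("wrist")
P=np.array([[592.6,-132.1,32],[550.2,-291.6,32],[592.6,-132.1,10],[531,-364,10],[563.6,-124.3,10]])/1000
print(proj("wrist",P,i))
im=bot.camera("wrist");cv2.imwrite("pics/w9.png",im[...,::-1])
r=red(im);w=white(im)
for v in (60,100,140,180,220,260):
    print(v,np.where(np.diff(w[v,250:420].astype(int)))[0]+250,np.where(np.diff(r[v,250:460].astype(int)))[0]+250)
E
```

```text
[ 530.  -241.9  134.6] [-180.    -0.    75.1]
[[373.5  23.4]
 [362.1 291.1]
 [368.6  29.3]
 [355.6 362.5]
 [319.   29.1]]
60 [320 354 355 362 386 400] [372 384 403]
100 [319 350 352 359 360 363] [370]
140 [319 364] [368 438]
180 [319 362] [367 434]
220 [319 360] [365 431]
260 [318 359] [363]
```

```bash
python3 - <<'E'
from rel import *
i=bot.camera_info("wrist")
c,a,b,*n=album(rows=(55,270),cols=(440,570),x0=355);print("album",c,a,b,n)
im=bot.camera("wrist");m=white(im)|red(im)
L=[];T=[]
for v in range(65,340,3):
    L.append((np.where(m[v,290:345])[0].min()+290-.5,v))
for u in range(324,360,2):
    T.append((u,np.where(m[10:100,u])[0].min()+10-.5))
p,d=lin(ray("wrist",np.array(L),.01,i)*1000);q,e=lin(ray("wrist",np.array(T),.01,i)*1000)
print(np.unique(np.array(T)[:,1]))
e2=np.array([d[1],-d[0]]); s=np.linalg.solve(np.c_[d,-e],q-p); zc=p+d*s[0]+30*e2
report(c,a,zc,np.degrees(np.arctan2(d[0],d[1])))
E
```

```text
album [ 592.9 -132.1] 14.896278 14.839522 [54, 33]
[29.5]
zero-corner: along -0.11333559 gap -0.34094748 ruler ang 14.977756 album ang 14.896278 corner [ 592.9 -132.1] zero [ 593.2 -132.3]
```

Call:
play_rows --increments '[{"slide":[0,0,-50],"angular":[0,0,0],"claw":0.1},{"slide":[0,0,-50],"angular":[0,0,0],"claw":0.1},{"slide":[45,-15,0],"angular":[0,0,0],"claw":0.1},{"slide":[45,-15,0],"angular":[0,0,0],"claw":0.1},{"slide":[45,-15,0],"angular":[0,0,0],"claw":0.1},{"slide":[45,-15,0],"angular":[0,0,0],"claw":0.1},{"slide":[45,-15,0],"angular":[0,0,0],"claw":0.1},{"slide":[45,-15,0],"angular":[0,0,0],"claw":0.1}]'

```text
time: 26.0
ee_pos: [0.5123, 0.0437, 0.2349]
tcp_rot: [180.0, -0.0, 75.1]
wrist_force: [0.7, -0.0, 0.7]
opening: 0.0467
grasp_force: 0.0
```

Call:
play_rows --increments '[{"slide":[45,-15,0],"angular":[0,0,0],"claw":0.1},{"slide":[0,0,0],"angular":[0,0,0],"claw":0.1},{"slide":[0,0,0],"angular":[0,0,0],"claw":0.1}]'

```text
time: 26.3
ee_pos: [0.5097, 0.0902, 0.2347]
tcp_rot: [180.0, 0.0, 75.3]
wrist_force: [-0.4, -0.3, -0.2]
opening: 0.0469
grasp_force: 0.0
```

```bash
python3 - <<'E'
from rel import *
P=np.array([[593,-132,32],[600.9,-146.2,32],[593,-132,10],[564,-124.6,10],[531.4,-364,10],[502.4,-356.3,10]])/1000
for n in("top","side"): print(n,proj(n,P).round(1).tolist())
im=bot.camera("top");w=white(im);r=red(im)
for u in (398,400,402,404,406,408): print(u,np.where(w[250:330,u]|r[250:330,u])[0]+250)
for v in (290,292,294,296,298): print(v,np.where((w|r)[v,380:440])[0]+380)
for n,b in(("top",(404,268,421,288)),("side",(284,322,302,336))): print("dot",cen(n,blob(white(bot.camera(n)),b),.032))
s=bot.camera("side");R=red(s)|white(s)
for v in range(322,346,3): print(v,np.where(R[v,230:300])[0]+230)
E
```

```text
top [[405.5, 281.8], [412.2, 277.8], [404.1, 282.2], [401.0, 296.2], [516.6, 309.2], [513.7, 323.3]]
side [[286.1, 322.3], [292.5, 329.4], [286.6, 333.7], [265.6, 331.3], [240.0, 495.7], [212.7, 491.3]]
398 []
400 []
402 [296 297]
404 [287 288 289 290 291 292 293 294 295 296 297]
406 [275 276 277 278 279 280 281 282 283 284 285 286 287 288 289 290 291 292]
408 [266 267 268 269 270 271 272 273 274 275 282 283 284 290 291 292 293 294
 295 296 297 298 299]
290 [404 405 406 408 409 410 411 412 413 414 415 416 417 418 419 420 421 422
 423 424 425 426 427 428 429 430 431 432 433 439]
292 [403 404 405 406 408 409 410 411 412 413 414 415 416 417 418 419 420 421
 422 423 424 425 426 427 428 429 430 431 432 433 434 435 437 438 439]
294 [403 404 405 408 409 410 411 412 413 414 415 416 417 418 419 420 421 422
 423 424 425 426 427 428 429 430 431 432 433 434 435 436 437 438 439]
296 [402 403 404 405 407 408 409 410 411 412 413 414 415 416 417 418 419 420
 421 422 423 424 425 426 427 428 429 430 431 432 433 434 435 436 437 438
 439]
298 [407 408 409 410 411 412 413 414 415 416 417 418 419 420 421 
[... 217 characters left out ...]
 292 293 294 295 296 297 298]
331 [266 267 268 269 270 284 285 286 288 289 290 291 292 293 294 295 296 297
 299]
334 [265 266 267 268 269 270 271 272 273 274 275 276 277 278 279 280 281 282
 283 284 285 286 287 288 289 290 291 292 293 294 295 296 297 298 299]
337 [264 265 266 267 271 272 273 274 275 276 277 278 279 280 281 282 283 284
 285 286 287 288 289 290 291 292 293 294 295 296 297 298 299]
340 [263 264 265 266 267 268 269 270 271 272 273 274 275 276 277 278 279 280
 282 283 284 285 286 287 288 289 290 291 292 293 294 295 296 297 298 299]
343 [262 263 264 265 266 267 268 269 270 271 272 273 274 275 276 277 278 281
 282 283 284 285 286 287 288 289 290 291 292 293 294 295 296 297 298 299]
```

```bash
python3 -c "
from workcell import bot
print(bot.job_done())"
```

```text
the job is handed in; nothing more can be done
None
```

The straightedge is lying flat and flush along the album's dotted long edge, with its red zero end level with the dotted corner to within about 0.1 mm on the wrist camera; the dot's position shows the album did not shift, the arm was kept clear of the vase, pot, brass weight and notes (not re-measured at the end), and the job is handed in.

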